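# Set the end stop of a dowel borer and hold a rail home for boring

## Task

Get a rail ready for boring in the green horizontal dowel borer: first crank its handwheel, pulling the top of the rim towards the robot and regrasping as needed, until the middle of the white band on the rim stands at the red pointer. Then lay the loose beech rail flat on the steel table with its long edge against the fence, slide it endways against the sprung brass plunger until its end butts squarely on the steel stop behind, and finish like that: the program ends with the gripper still holding the rail pressed home on the stop with a moderate, steady push, not let go. Leave the tumbler, the glue bottle and the dowel box where they are.

Things in the scene. Friction and masses are not known exactly. Their poses are not given: they have to be found in the camera images.
- borer: Green benchtop horizontal dowel borer fixed to the bench, base 150 x 370 mm. Origin on the bench top, z up, x away from the robot, y along the fence towards the handwheel; turned up to 0.15 rad. The steel table is 60 mm high, x -85 to +30 mm, y -145 to +20 mm. Behind the fence, from x = +78 mm, the boring motor (top at z = 114 mm), off and drawn back.
- fence_top (a point): Middle of the front top edge of the aluminium fence that stands along the back of the table, 12 mm above the table (z = 72 mm), 165 mm long along borer y, 15 mm thick; its face looks to borer -x and lies at borer x = +30 mm.
- rail_home (a point): Point on the table top where the centre of the rail's underside comes when the rail is home with the wheel at 0: borer x +7.5 mm, y -45 mm, z 60 mm. Axes as the borer's; the rail then lies along y.
- wheel (a joint): Angle of the black handwheel, rad. 0 = white band at the red pointer; grows as the top of the rim is pulled towards the robot (borer -x). Starts between -2.9 and -1.7 (white band then high up or level on the far side); friction (0.14 N m) holds it where it is left; ends of travel -4.2 and +1.2. One turn moves the stop 10 mm towards the wheel through a screw.
- wheel_hub (a point): Fixed centre of the upright handwheel, 85 mm above the bench, at borer x +7.5, y +255 mm; axis along borer y. Rim: round bar 14 mm thick on a circle of 55 mm radius, no crank handle; three 9 mm spokes in the rim's plane, hub 30 mm across. The rim can be pinched from above, a finger on each face; the green bearing block, 95 mm high, begins 52 mm from the rim's plane.
- wheel_index (a point): Middle of the white band, 10 mm long, on the handwheel's rim, on the 55 mm circle; turns with the wheel.
- pointer (a point): Tip of the fixed red pointer, 66 mm from the hub, just outside the rim, 60 degrees round from its top on the robot's side (borer -x), on a dark bent rod from the bearing block.
- carriage: Grey stop carriage (80 mm wide, top 92 mm above the bench) with the hard stop on it, a steel block 44 mm wide, 34 mm high. The stop's flat face looks to borer -y. Origin in the plane of the face, on the rail's centre line, at bench height; the face spans 62 to 96 mm above it. With the wheel at 0 the face is at borer y = +30 mm, 10 mm past the table's end.
- plunger (a joint): Travel (m) of the sprung brass ejector plunger, 12 mm round, domed, in the middle of the stop face 76 mm above the bench. 0 = fully out, 14 mm proud of the face; 0.014 = flush with the stop face. Spring 450 N/m with 3.6 N preload: about 10 N when flush; it pushes the rail back out if let go.
- plunger_tip (a point): Nose of the plunger (moves with it).
- beech_rail: Loose pale beech rail, 45 mm wide (its x), 150 mm long (its y), 32 mm high, 0.1 to 0.2 kg, lying flat on the bench to the right of the borer, its length roughly along x (yaw 0.9 to 2.2). Origin at the centre of its underside. Either end may go first.
- tumbler: Glass tumbler, 72 mm across, 95 mm high, standing on the bench; origin at the centre of its foot. To be left alone.
- glue: Yellow glue bottle, 58 mm across, 160 mm high, standing on the bench; origin at the centre of its foot. To be left alone.
- dowel_box: Open plywood box of dowels, 90 x 130 x 35 mm, between the robot and the borer; origin at the centre of its underside. To be left alone.
Not all that is in view belongs to the job. There is more than one size of the beech_rail; the one meant has the size given above.

How it is judged:
By the outcome, as a careful person would: the job done as asked, in the order asked, and still so for the second after the job is handed in, while the arm keeps its last pose, push and grip.
It also fails if it takes over 72 s, if anything falls off the work surface, if the arm or the gripper's body presses on something with over 40 N, if the wrist force passes 120 N, or if a joint passes its speed limit or range.

## Robot

A 6-joint arm with a two-finger parallel gripper is mounted at the origin on the work surface. World frame = base frame: x ahead of the robot, y to its left, z up, the work surface at z = 0. Lengths are in m, angles in degrees, forces in N, time in s.
With the tool pointing down it reaches from about 0.25 to 0.725 m from the base axis. Payload 9.7 kg.
Tool frame: the origin (TCP) lies midway between the tips of the shut fingers; the grasp point (between the pads) lies 19 mm behind it; z points along the fingers, y is the line along which they close (so a half turn about z gives the same grasp; the last joint's range is limited). The gripper opens to 85 mm and grips with 20 to 120 N. Pads are 22 mm wide; open, the fingers measure 114 mm over their backs; the gripper's body (76 mm by 85 mm) begins 54 mm behind the grasp point. The pads swing forward as they close: fully open they stand 13 mm farther back than shut.
Start: joints at [69.614, 4.979, 10.078, 95.1, 0, 90], TCP at [0.192, 0.516, 0.231] pointing down, gripper open.
Joint ranges: [-179.16, 179.16], [-48.56, 103.87], [-65.8, 70.77], [-126.05, 130.52], [-82.76, 87.17], [-180, 180]. Speed limits (degrees/s): [127.2, 127.2, 147.25, 180, 180, 180].

## Interface

Orientations are given as [roll, pitch, yaw] about the fixed x, y, z axes, in that order (R = Rz(yaw) Ry(pitch) Rx(roll)).
In Python, from workcell import * gives the robot as it stands.
- The arm moves only by the tool servo_tool, never from a script. Its argument "moves" is a list of rows, each a list of 4 numbers: the shift along the world's x, y, z in cm, then the turn about the world's z in rad. A call has 1 to 20 rows; each row is the pose to reach, as a shift and turn from the pose commanded when the call began; what a row does not reach only later rows make up. A row lasts 1/12 s, in which the tool goes at most 41.7 mm and 7.16 degrees, less where a joint would pass 70% of its speed; a pose out of reach is approached as far as the arm can. A call with a gripper value outside its range is refused whole. "claw" is the closure, from 0 (fully open) to 1 (shut), set as the call begins (left out, the last holds). The fingers move at their own pace and stop on an object; "force" is the grip in N (left out, the last holds). Time passes only in rows, so rows that repeat a pose let the fingers close. It gives the time, the measured TCP pose, the force, the opening and the grip force at its end, in the units of the state.
- get_obs(): the state, without advancing time (a new reading comes with each control period).
- camera(name): name is "side" or "top"; returns the picture (420x560x3 uint8, red, green, blue); there is no depth.
- get_calibration(name): a dict with "fx", "fy", "cx", "cy" (pixels), "rvec" (rotation vector, rad) and "tvec" (3), from world to camera coordinates, as OpenCV has them. Camera axes: x right, y down, z forward; pixel columns grow to the right and rows downward; lengths in m; the calibration is good to about 2 mm. A picture is of the moment at which its call begins. get_calibration takes no time and is no camera call.
- job_done(): hands the job in; it is judged then, once.
The state is a dict: "time": time; "q": joint angles; "qd": joint speeds; "joint_efforts": joint torques, N m; "ee_pos": TCP position; "tcp_rot": TCP orientation; "wrist_force": force on the tool from outside, world axes, zero at the start; "torque": the same for the moment, N m; "opening": finger opening in m; "grasp_force": force on a finger pad.
Only numpy, scipy, OpenCV 4.12 (cv2) and the standard library are available. Lean on these libraries where they do the work, as an engineer would, in place of code of your own. Each camera call takes 0.05 s, during which the arm holds its last target. There are 200 camera calls.

## Working session

There is one attempt and no reset: what is moved stays moved. The work goes in short steps, Python scripts to look and compute and a tool call to move; the robot and the scene stay as the last step left them, time stands still between calls to the robot, and variables do not carry over. Pictures are saved under pics/ and viewed, at most 10 in all, crops included, and the job is handed in when it is done.

Besides the shell and the picture viewer there is one more tool, called after "Call:" by a JSON object that holds its "api" and its "payload", one argument or row to a line. servo_tool: Moves the arm, as the interface text tells. Its arguments: {"type":"object","properties":{"moves":{"type":"array","items":{"type":"array","items":{"type":"number"}}},"claw":{"type":"number"},"force":{"type":"number"}},"required":["moves"]}

```bash
mkdir -p pics; ls; cat > h.py <<'E'
from workcell import *
import numpy as np, cv2
def cal(n):
    c=get_calibration(n);K=np.array([[c['fx'],0,c['cx']],[0,c['fy'],c['cy']],[0,0,1.]])
    R=cv2.Rodrigues(np.array(c['rvec'],float))[0];return K,R,np.array(c['tvec'],float).ravel()
def ray(n,px):
    K,R,t=cal(n);o=-R.T@t;d=R.T@np.linalg.inv(K)@np.array([px[0],px[1],1.]);return o,d/np.linalg.norm(d)
def onz(n,px,z):
    o,d=ray(n,px);return o+d*(z-o[2])/d[2]
def tri(p1,p2,a='side',b='top'):
    o1,d1=ray(a,p1);o2,d2=ray(b,p2)
    s=np.linalg.lstsq(np.c_[d1,-d2],o2-o1,rcond=None)[0];A=o1+s[0]*d1;B=o2+s[1]*d2
    return (A+B)/2,np.linalg.norm(A-B)
def proj(n,P):
    K,R,t=cal(n);q=K@(R@np.array(P,float)+t);return q[:2]/q[2]
def snap(n,f):
    im=camera(n);cv2.imwrite('pics/'+f,np.ascontiguousarray(im[:,:,::-1]));return im
E
python3 - <<'E'
from h import *
np.set_printoptions(precision=3,suppress=True)
for n in('side','top'):
    snap(n,n+'0.png');K,R,t=cal(n);print(n,K[0,0],-R.T@t,R[2])
s=get_obs();print(s)
E
```

```text
pics
side 495.7963550765352 [ 0.367 -0.954  1.226] [ 0.09   0.64  -0.763]
top 391.2462202922299 [ 0.449 -0.043  1.26 ] [ 0.031 -0.001 -1.   ]
{'time': 0.1, 'q': array([69.613,  5.008, 10.039, 95.1  ,  0.   , 90.002]), 'qd': array([ 0.05 ,  0.011,  0.121, -0.102, -0.041,  0.027]), 'joint_efforts': array([  0.   , -52.156,  46.565,   0.016,   0.   ,   0.   ]), 'ee_pos': array([0.192, 0.515, 0.231]), 'tcp_rot': array([-179.931,   -0.   ,  159.611]), 'wrist_force': array([ 0.33 , -0.173, -0.474]), 'torque': array([ 0.017, -0.019,  0.002]), 'grasp_force': 0.0, 'opening': 0.08542167951339025}
```

View pics/side0.png

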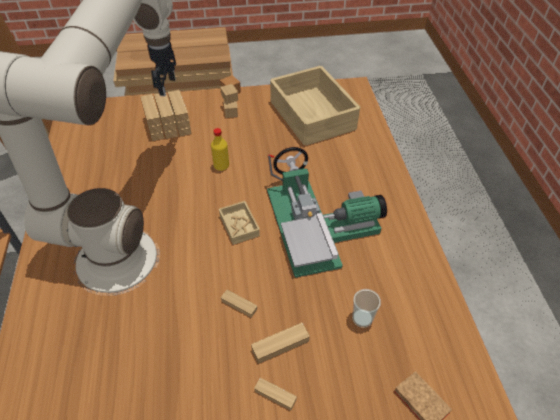

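View pics/top0.png

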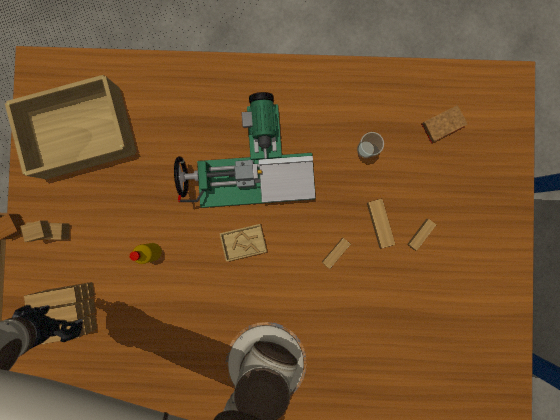

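The side view shows the borer around (310,215) with the wheel at (291,162). There are three beech pieces, the large one at (280,342) and two small ones. In the top view the wheel is at (181,177), the table at (288,178) and the candidate rail at (381,223). Next I'll measure and enlarge.

```bash
python3 - <<'E'
from h import *
np.set_printoptions(precision=4,suppress=True)
T=cv2.imread('pics/top0.png');S=cv2.imread('pics/side0.png')
a=cv2.resize(T[130:230,160:330],None,fx=4.5,fy=4.5,interpolation=cv2.INTER_CUBIC)[:,:400*2][:,:765]
b=cv2.resize(S[140:280,260:350],None,fx=4,fy=4,interpolation=cv2.INTER_CUBIC)
c=cv2.resize(S[145:195,265:320],None,fx=8,fy=8,interpolation=cv2.INTER_CUBIC)
cv2.imwrite('pics/c1.png',np.hstack([np.pad(b,((0,40),(0,0),(0,0))),np.pad(c,((0,200),(0,0),(0,0)))])) 
cv2.imwrite('pics/c2.png',a)
# rails
for n,im,r,z in(('top',T,(310,185,450,280),.032),('side',S,(215,285,315,415),.032)):
    hsv=cv2.cvtColor(im,cv2.COLOR_BGR2HSV);x0,y0,x1,y1=r
    sub=hsv[y0:y1,x0:x1];print(n,sub[3,3])
    m=((sub[...,2]>150)&(sub[...,1]<150)).astype(np.uint8)*255
    for k in cv2.findContours(m,0,1)[0]:
        if cv2.contourArea(k)<80: continue
        bx=cv2.boxPoints(cv2.minAreaRect(k))+[x0,y0]
        P=np.array([onz(n,p,z) for p in bx]);print(bx.tolist());print(P[:,:2].tolist(),P.mean(0),np.linalg.norm(P[1]-P[0]),np.linalg.norm(P[2]-P[1]))
E
```

```text
top [ 17  15 153]
[[322.6455364227295, 262.6351852416992], [342.32858657836914, 237.16300582885742], [348.4191436767578, 241.86934661865234], [328.73609161376953, 267.3415222167969]]
[[0.32412664267468033, -0.17163707836468206], [0.40543116010728697, -0.23126344989847902], [0.3912635961309012, -0.2507030825332554], [0.31001626277274, -0.19105727746844242]] [ 0.3577 -0.2112  0.032 ] 0.10082523859250435 0.02405450448460841
[[409.4399948120117, 244.0800018310547], [428.4000015258789, 218.8000030517578], [435.76000213623047, 224.31999969482422], [416.7999954223633, 249.5999984741211]]
[[0.3898717553965648, -0.4420585663812454], [0.47078680707946363, -0.5000887562258726], [0.4541349348838627, -0.5234982255041413], [0.3732866111971099, -0.4654436766180869]] [ 0.422  -0.4828  0.032 ] 0.09957283024123426 0.028727827963645872
[[368.43395614624023, 202.01886558532715], [381.5094299316406, 198.28301811218262], [394.4905548095703, 243.71697235107422], [381.4150848388672, 247.45281982421875]]
[[0.5180636284154483, -0.3106300852275827], [0.5310144948280343, -0.35148195528814946], [0.3896545280177389, -0.3951881335820128], [0.3767969455200658, -0.3544644541330575]] [ 0.4539 -0.3529  0.032 ] 0.042855574063149375 0.14796239467399405
side [ 14 143 176]
[[215.0, 285.0], [314.0, 285.0], [314.0, 414.0], [215.0, 414.0]]
[[0.2932593287191453, -0.15614281885939185], [0.5731351383665693, -0.19506704640891326], [0.5066697075451393, -0.5532876107700315], [0.2733246985673588, -0.5207575082157223]] [ 0.4116 -0.3563  0.032 ] 0.2825695742930014 0.36433449771532256
```

View pics/c1.png

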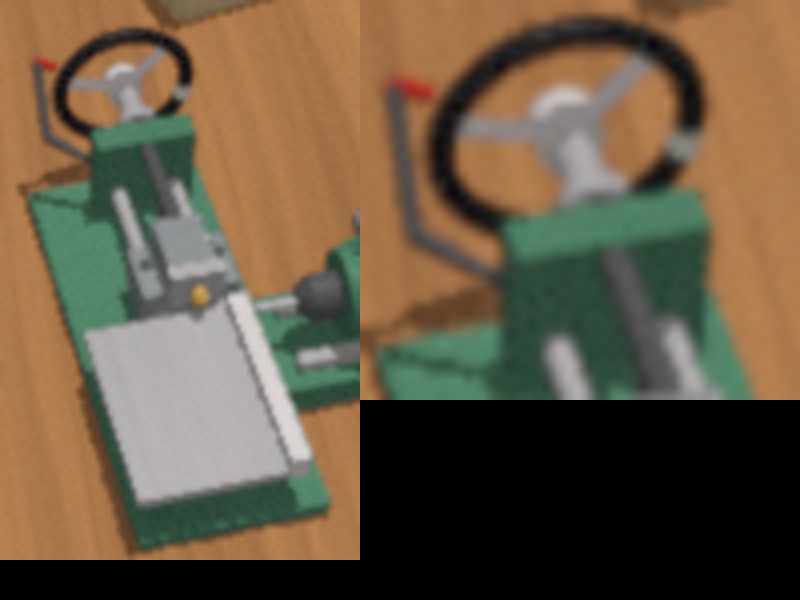

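View pics/c2.png

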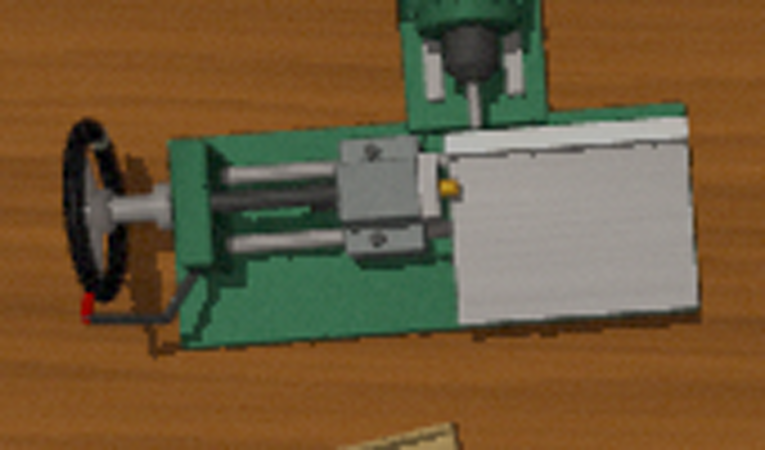

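The crops show the white band at side ≈(305.6,163.4), on the far side roughly level, and the pointer's red tip at side ≈(319,156). The table and fence corners are clear, so I'll fit the borer pose from them.

```bash
cat > fit.py <<'E'
from h import *
from scipy.optimize import least_squares
np.set_printoptions(precision=4,suppress=True)
tp=lambda x,y:(160+(x+.5)/4.5-.5,130+(y+.5)/4.5-.5)
s4=lambda x,y:(260+(x+.5)/4-.5,140+(y+.5)/4-.5)
s8=lambda x,y:(265+(x-359.5)/8-.5,145+(y+.5)/8-.5)
P={'tabNL':((-.085,.02,.06),s4(85,332),tp(458,325)),'tabNR':((-.085,-.145,.06),s4(138,503),tp(698,310)),
'fenL':((.045,.02,.072),s4(240,293),tp(445,134)),'fenR':((.045,-.145,.072),s4(311,464),tp(688,116)),
'hub':((.0075,.255,.085),s8(568,112),tp(93,212))}
for k,(b,s,t) in P.items(): print(k,*tri(s,t),b[2])
def w(p,b): c,s=np.cos(p[2]),np.sin(p[2]);return np.array([p[0]+c*b[0]-s*b[1],p[1]+s*b[0]+c*b[1],b[2]])
E
python3 - <<'E'
from fit import *
ks=[k for k in P if k!='hub']
f=lambda p:np.concatenate([np.r_[proj('side',w(p,P[k][0]))-P[k][1],proj('top',w(p,P[k][0]))-P[k][2]] for k in ks])
r=least_squares(f,[.55,.05,0]);p=r.x;print(p,r.fun.reshape(-1,4))
for n in('hub',):print(n,w(p,(.0075,.255,.085)),proj('side',w(p,(.0075,.255,.085))),P['hub'][1],proj('top',w(p,(.0075,.255,.085))),P['hub'][2])
# band angle
best=[]
for a in np.arange(-4.2,1.3,.05):
    th=np.pi/3+a # from top toward -x
    b=(.0075-.055*np.sin(th),.255,.085+.055*np.cos(th));best.append((np.linalg.norm(proj('side',w(p,b))-s8(685,147)),a,proj('top',w(p,b))))
best.sort(key=lambda e:e[0]);print(best[:4])
th=np.pi/3;b=(.0075-.066*np.sin(th),.255,.085+.066*np.cos(th));print('pointer',w(p,b),proj('side',w(p,b)),s8(432,93),proj('top',w(p,b)),tp(90,293))
# rail side view
S=cv2.imread('pics/side0.png');x0,y0,x1,y1=245,318,318,366
hsv=cv2.cvtColor(S,cv2.COLOR_BGR2HSV)[y0:y1,x0:x1];print(hsv[5,5],hsv[24,30],hsv[40,10])
for zz in(.032,.0):
  R=np.array([[.518,-.3106],[.531,-.3515],[.3897,-.3952],[.3768,-.3545]])
  print([proj('side',(*q,zz)).round(1).tolist() for q in R])
cv2.imwrite('pics/c3.png',cv2.resize(S[y0:y1,x0:x1],None,fx=8,fy=8,interpolation=cv2.INTER_CUBIC))
E
```

```text
tabNL [0.5079 0.024  0.0621] 0.0010678841267605182 0.06
tabNR [ 0.5232 -0.1393  0.0603] 0.0013811985796374907 0.06
fenL [0.6336 0.0363 0.0746] 0.004327666520574211 0.072
fenR [ 0.6531 -0.1282  0.0685] 0.0014566724699960026 0.072
hub [0.5741 0.2649 0.1011] 0.0019308561079250273 0.085
[0.5933 0.0125 0.0972] [[-0.5483  0.4469 -0.0057  0.2308]
 [-0.3258  0.2956  0.2531 -0.0942]
 [ 1.4222  0.2506 -0.1685  0.0032]
 [-0.0137 -0.9339 -0.2141  0.341 ]]
hub [0.5761 0.267  0.085 ] [290.6611 161.6679] (290.5625, 158.5625) [181.0297 176.3578] (180.27777777777777, 176.72222222222223)
[(np.float64(0.2435647212948228), np.float64(-2.9500000000000046), array([181.5282, 160.1435])), (np.float64(0.5730169944826967), np.float64(-2.900000000000005), array([181.2898, 159.7387])), (np.float64(0.8188519736247858), np.float64(-3.0000000000000044), array([181.7644, 160.5864])), (np.float64(1.1978803469829336), np.float64(-2.850000000000005), array([181.0497, 159.3731]))]
pointer [0.5192 0.2615 0.118 ] [274.0665 157.0135] (273.5625, 156.1875) [179.2732 194.5013] (179.61111111111111, 194.72222222222223)
[ 14 142 172] [ 17  99 199] [ 15 140 104]
[[301.7, 323.2], [309.1, 336.3], [257.8, 358.6], [251.2, 344.7]]
[[301.3, 328.9], [308.6, 341.9], [258.2, 363.9], [251.7, 350.2]]
```

View pics/c3.png

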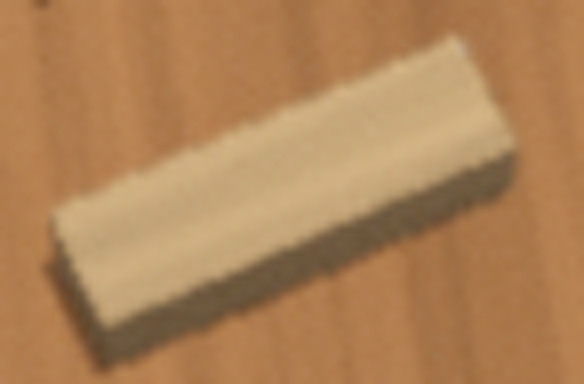

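The large piece measures about 43×148 mm on top at a height of 32 mm, so it is the rail. Its long axis is at 17.2°. The crop's corners match the projections within 1 px. The borer is at (0.593, 0.0125) with yaw 0.097, and the wheel is at about -2.9. Next I'll work out the stroke moves.

```bash
cat > wh.py <<'E'
from h import *
np.set_printoptions(precision=2,suppress=True)
p=(.5933,.0125,.0972);ex=np.array([np.cos(p[2]),np.sin(p[2]),0]);ey=np.array([-ex[1],ex[0],0])
B=lambda x,y,z:np.array([p[0],p[1],0])+ex*x+ey*y+[0,0,z]
G=lambda d,dz=0:B(.0075-.055*np.sin(np.radians(d)),.255,.085+.055*np.cos(np.radians(d))-.0185+dz)
E
python3 - <<'E'
from wh import *
c=np.array([.192,.516,.231])
print('above',(G(-50)-c)*100,'turn',np.radians(95.57-69.61))
print('path -50 to 40 from -50:')
for d in range(-50,41,5): print(d,((G(d)-G(-50))*100).round(2).tolist())
print(onz('top',(145,255),.1),onz('side',(219,150),.1))
E
```

```text
above [ 42.6  -24.49 -12.91] turn 0.45308747381772785
path -50 to 40 from -50:
-50 [0.0, 0.0, 0.0]
-45 [-0.32, -0.03, 0.35]
-40 [-0.67, -0.07, 0.68]
-35 [-1.05, -0.1, 0.97]
-30 [-1.46, -0.14, 1.23]
-25 [-1.88, -0.18, 1.45]
-20 [-2.32, -0.23, 1.63]
-15 [-2.78, -0.27, 1.78]
-10 [-3.24, -0.32, 1.88]
-5 [-3.72, -0.36, 1.94]
0 [-4.19, -0.41, 1.96]
5 [-4.67, -0.46, 1.94]
10 [-5.14, -0.5, 1.88]
15 [-5.61, -0.55, 1.78]
20 [-6.07, -0.59, 1.63]
25 [-6.51, -0.63, 1.45]
30 [-6.93, -0.68, 1.23]
35 [-7.33, -0.72, 0.97]
40 [-7.71, -0.75, 0.68]
[0.34 0.36 0.1 ] [0.34 0.34 0.1 ]
```

Call:
{"api": "servo_tool", "payload": {
  "moves": [
    [43,-25,0,0.45],
    [43,-25,0,0.45],
    [43,-25,0,0.45],
    [43,-25,0,0.45],
    [43,-25,0,0.45],
    [43,-25,0,0.45],
    [43,-25,0,0.45],
    [43,-25,0,0.45],
    [43,-25,0,0.45],
    [43,-25,0,0.45],
    [43,-25,0,0.45],
    [43,-25,0,0.45],
    [43,-25,0,0.45],
    [43,-25,0,0.45],
    [43,-25,0,0.45],
    [43,-25,0,0.45]
  ],
  "claw": 0,
  "force": 25
}}

```text
time: 1.43
ee_pos: [0.6207, 0.2663, 0.2313]
tcp_rot: [180.0, -0.0, -174.6]
wrist_force: [0.5, -0.0, -0.6]
opening: 0.0856
grasp_force: 0.0
```

Call:
{"api": "servo_tool", "payload": {
  "moves": [
    [-0.4,0.5,-3.5,0.003],
    [-0.4,0.5,-7,0.003],
    [-0.4,0.5,-10,0.003],
    [-0.4,0.5,-12.0,0.003],
    [-0.4,0.5,-12.9,0.003],
    [-0.4,0.5,-12.9,0.003],
    [-0.4,0.5,-12.9,0.003]
  ]
}}

```text
time: 2.02
ee_pos: [0.6172, 0.2714, 0.1037]
tcp_rot: [180.0, 0.1, -174.4]
wrist_force: [0.5, 0.3, 0.6]
opening: 0.0852
grasp_force: 0.0
```

Call:
{"api": "servo_tool", "payload": {
  "moves": [
    [0,0,0,0],
    [0,0,0,0],
    [0,0,0,0],
    [0,0,0,0],
    [0,0,0,0],
    [0,0,0,0],
    [0,0,0,0],
    [0,0,0,0]
  ],
  "claw": 1,
  "force": 25
}}

```text
time: 2.68
ee_pos: [0.6176, 0.2731, 0.1028]
tcp_rot: [179.7, 0.1, -174.3]
wrist_force: [-0.7, 12.4, 0.7]
opening: 0.0135
grasp_force: 29.4
```

```bash
python3 - <<'E'
from h import *
s=snap('side','s1.png');t=snap('top','t1.png');o=get_obs();print(o['wrist_force'],o['torque'],o['opening'])
a=cv2.resize(s[120:210,240:340],None,fx=4,fy=4,interpolation=cv2.INTER_CUBIC)
b=cv2.resize(t[130:220,150:250],None,fx=4,fy=4,interpolation=cv2.INTER_CUBIC)
cv2.imwrite('pics/c4.png',np.hstack([a,b])[:,:,::-1])
E
```

```text
[-0.02686777 12.14273322  0.35707501] [ 2.19990300e+00  8.81227849e-02 -2.21469056e-04] 0.012975161092409059
```

View pics/c4.png

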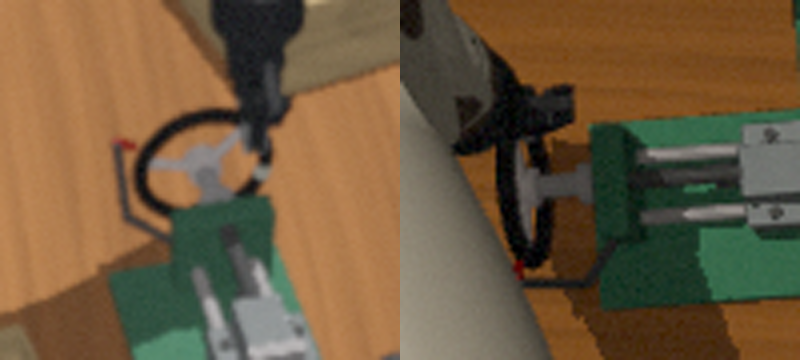

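The rim is pinched at the upper far side, with the band still visible just below at crop (262,172). The force reading shows the rim lies about 2–3 mm further in +y, so I'm adding that to the stroke.

Call:
{"api": "servo_tool", "payload": {
  "moves": [
    [0,0.25,0,0],
    [-0.32,0.22,0.35,0],
    [-0.67,0.18,0.68,0],
    [-1.05,0.15,0.97,0],
    [-1.46,0.11,1.23,0],
    [-1.88,0.07,1.45,0],
    [-2.32,0.02,1.63,0],
    [-2.78,-0.02,1.78,0],
    [-3.24,-0.07,1.88,0],
    [-3.72,-0.11,1.94,0],
    [-4.19,-0.16,1.96,0],
    [-4.67,-0.21,1.94,0],
    [-5.14,-0.25,1.88,0],
    [-5.61,-0.3,1.78,0],
    [-6.07,-0.34,1.63,0],
    [-6.51,-0.38,1.45,0],
    [-6.93,-0.43,1.23,0],
    [-7.33,-0.47,0.97,0],
    [-7.71,-0.5,0.68,0],
    [-7.71,-0.5,0.68,0]
  ]
}}

```text
time: 4.45
ee_pos: [0.5406, 0.2653, 0.1104]
tcp_rot: [-180.0, 0.1, -174.4]
wrist_force: [2.6, -1.9, 1.9]
opening: 0.0133
grasp_force: 27.0
```

```bash
python3 - <<'E'
from wh import *
o=get_obs();print(o['wrist_force'],o['torque'],o['ee_pos']*1000, G(40)*1000)
E
```

```text
[ 2.57 -1.88  1.86] [-0.28 -0.84  0.06] [540.59 265.27 110.39] [540.83 263.59 108.63]
```

Call:
{"api": "servo_tool", "payload": {
  "moves": [
    [0,0,0,0],
    [0,0,0,0],
    [0,0,0,0],
    [0,0,0,0],
    [0,0,3,0],
    [0,0,6,0],
    [0,0,9,0],
    [0,0,12,0],
    [4,0.4,14,0],
    [7.4,0.7,14,0],
    [7.4,0.7,14,0],
    [7.4,0.7,14,0]
  ],
  "claw": 0
}}

```text
time: 5.45
ee_pos: [0.6162, 0.2727, 0.2455]
tcp_rot: [-179.9, -0.2, -174.5]
wrist_force: [-0.4, -0.2, 0.1]
opening: 0.0853
grasp_force: 0.0
```

```bash
cat > band.py <<'E'
from wh import *
import sys
def band(f):
    s=snap('side',f);cv2.imwrite('pics/x_'+f,cv2.resize(s[130:200,255:335],None,fx=8,fy=8,interpolation=cv2.INTER_CUBIC)[:,:,::-1])
    # brightness along predicted rim
    A=np.arange(-110,111,2.);v=[]
    for a in A:
        P=B(.0075-.055*np.sin(np.radians(a)),.257,.085+.055*np.cos(np.radians(a)));u=proj('side',P)
        v.append(cv2.getRectSubPix(s,(1,1),tuple(map(float,u)))[0,0].tolist())
    return A,np.array(v)
E
python3 - <<'E'
from band import *
A,v=band('s2.png')
print(np.c_[A,v].astype(int).tolist())
E
```

```text
[[-110, 20, 21, 20], [-108, 29, 24, 23], [-106, 30, 24, 24], [-104, 29, 23, 22], [-102, 24, 20, 19], [-100, 18, 16, 16], [-98, 15, 14, 17], [-96, 17, 16, 19], [-94, 23, 19, 21], [-92, 27, 22, 22], [-90, 29, 23, 22], [-88, 29, 23, 23], [-86, 29, 25, 23], [-84, 30, 27, 25], [-82, 31, 30, 27], [-80, 28, 25, 25], [-78, 24, 19, 23], [-76, 25, 19, 24], [-74, 29, 24, 27], [-72, 31, 27, 28], [-70, 29, 27, 26], [-68, 23, 24, 22], [-66, 14, 20, 16], [-64, 17, 21, 17], [-62, 25, 26, 22], [-60, 29, 29, 25], [-58, 30, 29, 26], [-56, 28, 28, 26], [-54, 30, 29, 27], [-52, 33, 30, 28], [-50, 32, 29, 26], [-48, 30, 26, 25], [-46, 30, 25, 25], [-44, 31, 26, 25], [-42, 34, 30, 28], [-40, 36, 33, 31], [-38, 54, 53, 50], [-36, 79, 78, 71], [-34, 102, 100, 93], [-32, 124, 123, 114], [-30, 139, 139, 129], [-28, 143, 142, 132], [-26, 144, 144, 134], [-24, 145, 143, 134], [-22, 142, 140, 131], [-20, 133, 130, 121], [-18, 114, 111, 103], [-16, 81, 79, 74], [-14, 55, 52, 49], [-12, 35, 31, 28], [-10, 29, 25, 22], [-8, 29, 26, 23], [-6, 28, 24, 22], [-4, 28, 24, 22], [-2, 29, 26, 26], [0, 29, 27, 27], [2, 30, 2
[... 282 characters left out ...]
, 21, 24], [36, 27, 24, 26], [38, 28, 25, 26], [40, 30, 26, 24], [42, 30, 26, 22], [44, 33, 29, 26], [46, 31, 26, 26], [48, 27, 21, 22], [50, 28, 23, 22], [52, 23, 20, 21], [54, 26, 23, 24], [56, 30, 25, 26], [58, 27, 24, 27], [60, 28, 26, 25], [62, 24, 22, 21], [64, 22, 19, 18], [66, 23, 18, 17], [68, 28, 22, 19], [70, 29, 24, 20], [72, 27, 24, 20], [74, 23, 20, 19], [76, 18, 13, 18], [78, 18, 14, 19], [80, 22, 19, 20], [82, 25, 22, 21], [84, 27, 24, 23], [86, 29, 27, 25], [88, 27, 23, 24], [90, 24, 19, 22], [92, 23, 19, 23], [94, 21, 19, 24], [96, 19, 20, 25], [98, 22, 21, 25], [100, 24, 23, 25], [102, 23, 22, 25], [104, 25, 24, 25], [106, 27, 25, 25], [108, 30, 25, 24], [110, 29, 23, 24]]
```

View pics/x_s2.png

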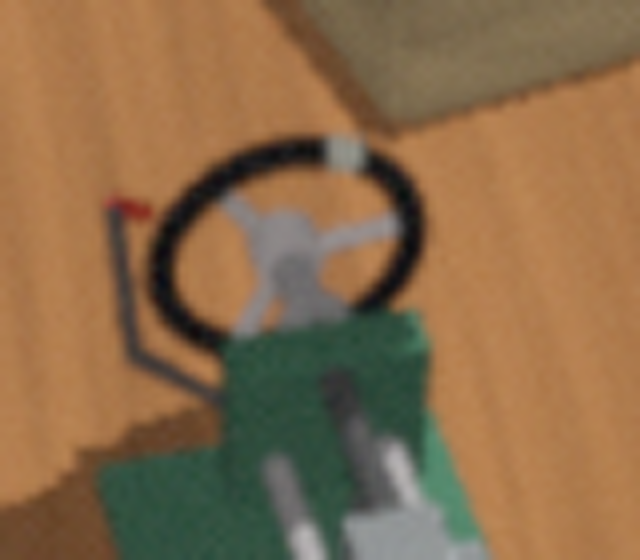

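The band is now at about -25.5° from the top (crop (345,155)) and the rim matches the model well. It needs +85.5° more, so I'm doing a second stroke from -50° to 35.5°.

Call:
{"api": "servo_tool", "payload": {
  "moves": [
    [0.3,0.05,-3.5,0],
    [0.3,0.05,-7,0],
    [0.3,0.05,-10.5,0],
    [0.3,0.05,-13,0],
    [0.3,0.05,-14.7,0],
    [0.3,0.05,-14.7,0],
    [0.3,0.05,-14.7,0]
  ]
}}

```text
time: 6.08
ee_pos: [0.6162, 0.2729, 0.1028]
tcp_rot: [-180.0, -0.0, -174.4]
wrist_force: [0.5, 0.4, 1.1]
opening: 0.0854
grasp_force: 0.0
```

Call:
{"api": "servo_tool", "payload": {
  "moves": [
    [0,0,0,0],
    [0,0,0,0],
    [0,0,0,0],
    [0,0,0,0],
    [0,0,0,0],
    [0,0,0,0],
    [0,0,0,0],
    [0,0,0,0]
  ],
  "claw": 1,
  "force": 25
}}

```text
time: 6.75
ee_pos: [0.6177, 0.2732, 0.1024]
tcp_rot: [180.0, 0.0, -174.4]
wrist_force: [0.2, 0.1, 2.5]
opening: 0.0133
grasp_force: 26.8
```

Call:
{"api": "servo_tool", "payload": {
  "moves": [
    [-0.32,-0.03,0.35,0],
    [-0.67,-0.07,0.68,0],
    [-1.05,-0.1,0.97,0],
    [-1.46,-0.14,1.23,0],
    [-1.88,-0.18,1.45,0],
    [-2.32,-0.23,1.63,0],
    [-2.78,-0.27,1.78,0],
    [-3.24,-0.32,1.88,0],
    [-3.72,-0.36,1.94,0],
    [-4.19,-0.41,1.96,0],
    [-4.67,-0.46,1.94,0],
    [-5.14,-0.5,1.88,0],
    [-5.61,-0.55,1.78,0],
    [-6.07,-0.59,1.63,0],
    [-6.51,-0.63,1.45,0],
    [-6.93,-0.68,1.23,0],
    [-7.33,-0.72,0.97,0],
    [-7.38,-0.72,0.94,0],
    [-7.38,-0.72,0.94,0],
    [-7.38,-0.72,0.94,0]
  ]
}}

```text
time: 8.42
ee_pos: [0.5445, 0.2657, 0.112]
tcp_rot: [-180.0, 0.1, -174.5]
wrist_force: [6.1, -1.6, 2.1]
opening: 0.0134
grasp_force: 27.0
```

```bash
python3 - <<'E'
from band import *
A,v=band('s3.png');g=v.mean(1);m=(A>25)
print(np.c_[A,g][m].astype(int).tolist())
E
```

```text
[[26, 27], [28, 31], [30, 31], [32, 29], [34, 30], [36, 32], [38, 40], [40, 55], [42, 70], [44, 80], [46, 93], [48, 100], [50, 107], [52, 117], [54, 128], [56, 133], [58, 137], [60, 134], [62, 130], [64, 119], [66, 100], [68, 77], [70, 51], [72, 29], [74, 26], [76, 25], [78, 22], [80, 18], [82, 17], [84, 17], [86, 18], [88, 20], [90, 22], [92, 22], [94, 22], [96, 20], [98, 19], [100, 17], [102, 15], [104, 18], [106, 20], [108, 23], [110, 25]]
```

Call:
{"api": "servo_tool", "payload": {
  "moves": [
    [0,0,0,0],
    [0,0,0,0],
    [0,0,0,0],
    [0,0,0,0],
    [0,0,3,0],
    [0,0,6,0],
    [0,0,9,0],
    [0,0,12,0],
    [3,0,14,0],
    [7,0,14,0],
    [7,0,14,0]
  ],
  "claw": 0
}}

```text
time: 9.38
ee_pos: [0.6192, 0.2661, 0.2474]
tcp_rot: [-179.9, -0.1, -174.5]
wrist_force: [-0.4, -0.1, -2.7]
opening: 0.0851
grasp_force: 0.0
```

```bash
python3 - <<'E'
from band import *
A,v=band('s4.png');g=v.mean(1);m=(A>30)&(A<90)
print(np.c_[A,g][m].astype(int).tolist())
s=cv2.imread('pics/s4.png')[:,:,::-1].astype(int)
hs=cv2.cvtColor(cv2.imread('pics/s4.png'),cv2.COLOR_BGR2HSV)
sub=s[140:175,260:300];red=(sub[...,0]>110)&(sub[...,1]<60)
ys,xs=np.nonzero(red);print('red',list(zip(xs+260,ys+140)))
w=(hs[140:185,262:312,1]<45)&(hs[140:185,262:312,2]>110)
n,l,st,c=cv2.connectedComponentsWithStats(w.astype(np.uint8));print(st,c+[262,140])
for a in(50,55,60,65):print(a,[proj('side',B(.0075-r*np.sin(np.radians(a)),.257,.085+r*np.cos(np.radians(a)))) for r in(.055,.066,.076)])
E
```

```text
[[32, 26], [34, 27], [36, 28], [38, 27], [40, 25], [42, 25], [44, 35], [46, 49], [48, 71], [50, 97], [52, 119], [54, 132], [56, 137], [58, 139], [60, 137], [62, 131], [64, 118], [66, 99], [68, 76], [70, 54], [72, 34], [74, 28], [76, 22], [78, 21], [80, 23], [82, 25], [84, 28], [86, 29], [88, 27]]
red [(np.int64(271), np.int64(156)), (np.int64(272), np.int64(156))]
[[   0    0   50   45 2117]
 [  16   12   24   18  121]
 [  13   15    4    5   12]] [[286.34 162.03]
 [290.25 162.05]
 [276.58 157.  ]]
50 [array([278.34, 155.37]), array([275.85, 154.16]), array([273.56, 153.05])]
55 [array([277.48, 156.37]), array([274.82, 155.36]), array([272.38, 154.45])]
60 [array([276.73, 157.4 ]), array([273.92, 156.61]), array([271.34, 155.89])]
65 [array([276.09, 158.47]), array([273.15, 157.9 ]), array([270.46, 157.37])]
```

View pics/x_s4.png

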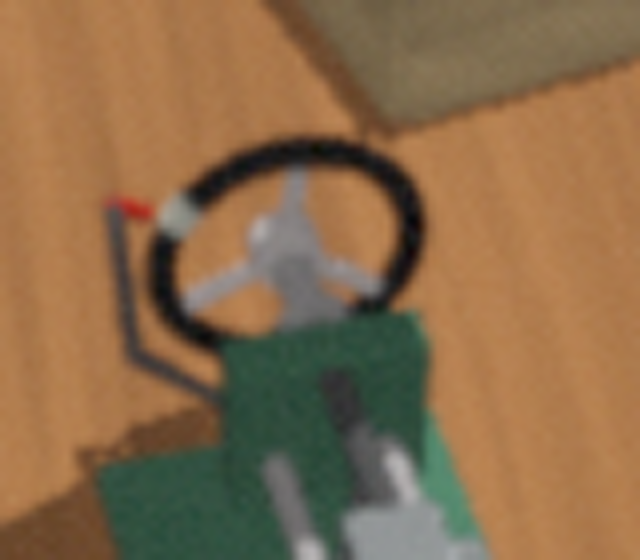

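The band middle sits at about 58° against the pointer at 60°: crop band (178,215), pointer line ending near (150,212). I'll do a small +2° nudge with a new grip near the top.

Call:
{"api": "servo_tool", "payload": {
  "moves": [
    [-4.8,0.2,0,0],
    [-4.8,0.2,-3,0],
    [-4.8,0.2,-6,0],
    [-4.8,0.2,-9,0],
    [-4.8,0.2,-12,0],
    [-4.8,0.2,-13,0],
    [-4.8,0.2,-13,0],
    [-4.8,0.2,-13,0]
  ]
}}

```text
time: 10.1
ee_pos: [0.5654, 0.2679, 0.1225]
tcp_rot: [180.0, 0.0, -174.4]
wrist_force: [0.4, 0.7, 0.9]
opening: 0.0853
grasp_force: 0.0
```

Call:
{"api": "servo_tool", "payload": {
  "moves": [
    [0,0,0,0],
    [0,0,0,0],
    [0,0,0,0],
    [0,0,0,0],
    [0,0,0,0],
    [0,0,0,0],
    [0,0,0,0],
    [0,0,0,0]
  ],
  "claw": 1
}}

```text
time: 10.77
ee_pos: [0.5658, 0.2678, 0.1219]
tcp_rot: [180.0, 0.0, -174.4]
wrist_force: [-0.2, -0.5, 3.6]
opening: 0.013
grasp_force: 25.2
```

Call:
{"api": "servo_tool", "payload": {
  "moves": [
    [-0.1,-0.01,-0.01,0],
    [-0.2,-0.02,-0.03,0],
    [-0.26,-0.03,-0.05,0],
    [-0.26,-0.03,-0.05,0],
    [-0.26,-0.03,-0.05,0]
  ]
}}

```text
time: 11.18
ee_pos: [0.564, 0.2677, 0.1215]
tcp_rot: [180.0, 0.1, -174.4]
wrist_force: [6.2, 0.1, 1.9]
opening: 0.0134
grasp_force: 25.2
```

Call:
{"api": "servo_tool", "payload": {
  "moves": [
    [0,0,0,0],
    [0,0,0,0],
    [0,0,0,0],
    [0,0,0,0],
    [0,0,3,0],
    [0,0,6,0],
    [0,0,9,0],
    [0,0,12,0],
    [3,0,14,0],
    [7,0,14,0],
    [7,0,14,0]
  ],
  "claw": 0
}}

```text
time: 12.1
ee_pos: [0.6391, 0.2679, 0.256]
tcp_rot: [-179.9, -0.1, -174.5]
wrist_force: [-0.2, 0.4, -4.1]
opening: 0.0857
grasp_force: 0.0
```

```bash
python3 - <<'E'
from band import *
A,v=band('s5.png');g=v.mean(1);m=(A>40)&(A<76)
print(np.c_[A,g][m].astype(int).tolist())
E
```

```text
[[42, 21], [44, 25], [46, 31], [48, 49], [50, 79], [52, 109], [54, 132], [56, 144], [58, 150], [60, 149], [62, 148], [64, 142], [66, 132], [68, 113], [70, 82], [72, 51], [74, 39]]
```

The band now centres at 60.1°, so the wheel is set. Next is the rail, over its centre at (0.454, -0.353).

Call:
{"api": "servo_tool", "payload": {
  "moves": [
    [-18,-62.1,0,0.205],
    [-18,-62.1,0,0.205],
    [-18,-62.1,0,0.205],
    [-18,-62.1,0,0.205],
    [-18,-62.1,0,0.205],
    [-18,-62.1,0,0.205],
    [-18,-62.1,0,0.205],
    [-18,-62.1,0,0.205],
    [-18,-62.1,0,0.205],
    [-18,-62.1,0,0.205],
    [-18,-62.1,0,0.205],
    [-18,-62.1,0,0.205],
    [-18,-62.1,0,0.205],
    [-18,-62.1,0,0.205],
    [-18,-62.1,0,0.205],
    [-18,-62.1,0,0.205],
    [-18,-62.1,0,0.205],
    [-18,-62.1,-6,0.205],
    [-18,-62.1,-12,0.205],
    [-18,-62.1,-12,0.205]
  ]
}}

```text
time: 13.82
ee_pos: [0.4525, -0.3525, 0.1393]
tcp_rot: [-180.0, 0.0, -162.7]
wrist_force: [0.1, -0.1, -1.3]
opening: 0.0851
grasp_force: 0.0
```

```bash
python3 - <<'E'
from wh import *
np.set_printoptions(precision=4,suppress=True)
o=get_obs();print(o['ee_pos'],o['tcp_rot'],o['q'])
E
```

```text
[ 0.4525 -0.3525  0.1393] [-179.9919    0.0289 -162.6865] [-37.9243   7.3041   2.4281  85.1008   0.0192 -55.2378]
```

Call:
{"api": "servo_tool", "payload": {
  "moves": [
    [0,0,-3.5,0],
    [0,0,-7,0],
    [0,0,-10,0],
    [0,0,-12,0],
    [0,0,-12.8,0],
    [0,0,-12.8,0],
    [0,0,-12.8,0]
  ]
}}

```text
time: 14.4
ee_pos: [0.4533, -0.3531, 0.0141]
tcp_rot: [-180.0, 0.0, -162.7]
wrist_force: [0.3, -0.2, 0.6]
opening: 0.0854
grasp_force: 0.0
```

Call:
{"api": "servo_tool", "payload": {
  "moves": [
    [0,0,0,0],
    [0,0,0,0],
    [0,0,0,0],
    [0,0,0,0],
    [0,0,0,0],
    [0,0,0,0],
    [0,0,0,0]
  ],
  "claw": 1,
  "force": 60
}}

```text
time: 14.98
ee_pos: [0.4537, -0.3539, 0.0145]
tcp_rot: [-179.9, 0.1, -162.7]
wrist_force: [-0.7, 1.4, 6.4]
opening: 0.0436
grasp_force: 62.9
```

Call:
{"api": "servo_tool", "payload": {
  "moves": [
    [0,0,2,0],
    [0,0,5,0],
    [0,0,8,0],
    [0,0,11,0],
    [0,0,13,0],
    [0,0,13,0],
    [0,0,13,0]
  ]
}}

```text
time: 15.57
ee_pos: [0.4536, -0.3539, 0.144]
tcp_rot: [-179.9, 0.1, -162.7]
wrist_force: [-0.5, -0.6, -3.7]
opening: 0.0433
grasp_force: 62.0
```

```bash
python3 - <<'E'
from wh import *
np.set_printoptions(precision=4,suppress=True)
o=get_obs();print(o['ee_pos'],o['tcp_rot'],o['opening'])
s=snap('side','s6.png');t=snap('top','t6.png')
a=cv2.resize(s[280:400,210:330],None,fx=3.3,fy=3.3,interpolation=cv2.INTER_CUBIC)
b=cv2.resize(t[170:290,320:440],None,fx=3.3,fy=3.3,interpolation=cv2.INTER_CUBIC)
cv2.imwrite('pics/c6.png',np.hstack([a,b])[:,:,::-1])
# target
for y in(-.085,-.059): print(y,B(.0075,y,.06))
E
```

```text
[ 0.4536 -0.3539  0.144 ] [-179.8963    0.0718 -162.6883] 0.04329584338302976
-0.085 [ 0.609  -0.0714  0.06  ]
-0.059 [ 0.6065 -0.0455  0.06  ]
```

View pics/c6.png

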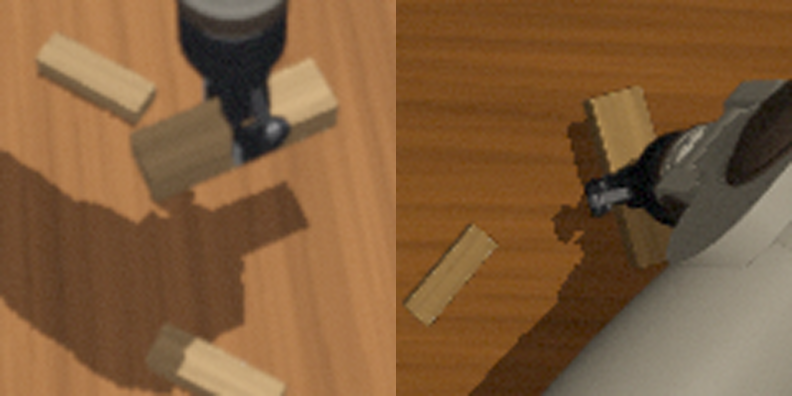

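The rail is held level near its middle. I'm turning it +1.366 rad, carrying it above the table and hovering.

Call:
{"api": "servo_tool", "payload": {
  "moves": [
    [5,9.5,1,0.45],
    [5,9.5,1,0.45],
    [5,9.5,1,0.45],
    [5,9.5,1,0.45],
    [10,19,1,0.9],
    [10,19,1,0.9],
    [10,19,1,0.9],
    [10,19,1,0.9],
    [14.9,28.6,1,1.366],
    [14.9,28.6,1,1.366],
    [14.9,28.6,1,1.366],
    [14.9,28.6,1,1.366],
    [14.9,28.6,0,1.366],
    [14.9,28.6,-2,1.366],
    [14.9,28.6,-3.8,1.366],
    [14.9,28.6,-3.8,1.366],
    [14.9,28.6,-3.8,1.366],
    [14.9,28.6,-3.8,1.366]
  ]
}}

```text
time: 17.17
ee_pos: [0.6018, -0.068, 0.1052]
tcp_rot: [180.0, -0.0, -84.5]
wrist_force: [0.6, 0.2, -1.4]
opening: 0.0433
grasp_force: 61.9
```

```bash
python3 - <<'E'
from wh import *
np.set_printoptions(precision=4,suppress=True)
o=get_obs();print(o['ee_pos'],o['tcp_rot'],o['opening'],o['wrist_force'],o['torque'],B(.0015,-.08,.1045))
s=snap('side','s7.png');t=snap('top','t7.png')
a=cv2.resize(s[150:290,240:370],None,fx=3,fy=3,interpolation=cv2.INTER_CUBIC)
b=cv2.resize(t[110:250,220:350],None,fx=3,fy=3,interpolation=cv2.INTER_CUBIC)
cv2.imwrite('pics/c7.png',np.hstack([a,b])[:,:,::-1])
E
```

```text
[ 0.6018 -0.068   0.1052] [179.9856  -0.0006 -84.5473] 0.04328626110477537 [ 0.5511  0.2202 -1.4358] [-0.0355 -0.0083 -0.0519] [ 0.6026 -0.067   0.1045]
```

View pics/c7.png

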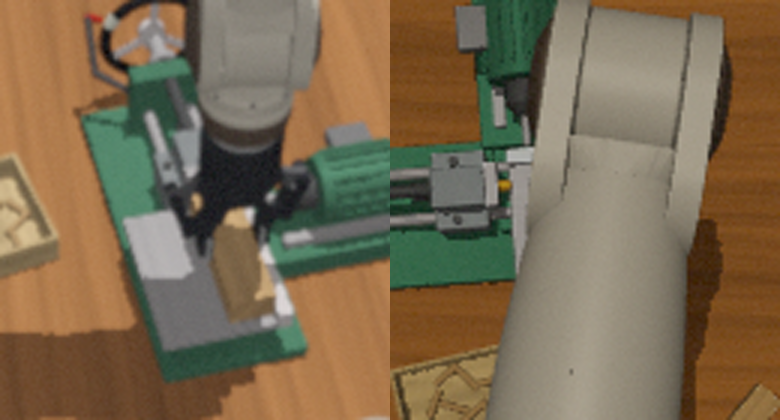

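The side crop shows the rail above the table, parallel to the fence and slightly in front of it, with the plunger clear ahead. From here I work by force, lowering first.

Call:
{"api": "servo_tool", "payload": {
  "moves": [
    [0,0,-1.2,0],
    [0,0,-2.2,0],
    [0,0,-2.6,0],
    [0,0,-2.8,0],
    [0,0,-2.9,0],
    [0,0,-3.0,0],
    [0,0,-3.1,0],
    [0,0,-3.1,0],
    [0,0,-3.1,0]
  ]
}}

```text
time: 18.02
ee_pos: [0.6023, -0.0674, 0.0745]
tcp_rot: [-180.0, -0.0, -84.4]
wrist_force: [-0.7, -0.3, 0.7]
opening: 0.0437
grasp_force: 62.4
```

Call:
{"api": "servo_tool", "payload": {
  "moves": [
    [0.1,0.01,-0.05,0],
    [0.2,0.02,-0.05,0],
    [0.3,0.03,-0.05,0],
    [0.4,0.04,-0.05,0],
    [0.4,0.04,-0.05,0],
    [0.4,0.04,-0.05,0]
  ]
}}

```text
time: 18.52
ee_pos: [0.6062, -0.0672, 0.0745]
tcp_rot: [-180.0, -0.0, -84.4]
wrist_force: [-3.3, 0.5, 4.3]
opening: 0.0439
grasp_force: 62.9
```

Call:
{"api": "servo_tool", "payload": {
  "moves": [
    [0.05,0.005,0,0],
    [0.1,0.01,0,0],
    [0.15,0.015,0,0],
    [0.15,0.015,0,0],
    [0.15,0.015,0,0]
  ]
}}

```text
time: 18.93
ee_pos: [0.6076, -0.067, 0.0745]
tcp_rot: [-180.0, -0.0, -84.4]
wrist_force: [-3.2, -0.6, 5.7]
opening: 0.0435
grasp_force: 63.0
```

Call:
{"api": "servo_tool", "payload": {
  "moves": [
    [0.05,0.005,0,0],
    [0.1,0.01,0,0],
    [0.15,0.015,0,0],
    [0.2,0.02,0,0],
    [0.2,0.02,0,0],
    [0.2,0.02,0,0]
  ]
}}

```text
time: 19.43
ee_pos: [0.6097, -0.0668, 0.0745]
tcp_rot: [-180.0, -0.0, -84.4]
wrist_force: [-3.7, -0.5, 5.9]
opening: 0.0435
grasp_force: 63.0
```

Call:
{"api": "servo_tool", "payload": {
  "moves": [
    [0.05,0.005,0,0],
    [0.1,0.01,0,0],
    [0.15,0.015,0,0],
    [0.2,0.02,0,0],
    [0.2,0.02,0,0],
    [0.2,0.02,0,0]
  ]
}}

```text
time: 19.93
ee_pos: [0.6109, -0.0667, 0.0745]
tcp_rot: [180.0, -0.0, -84.4]
wrist_force: [-7.9, -0.5, 8.1]
opening: 0.0435
grasp_force: 63.2
```

```bash
python3 - <<'E'
from wh import *
np.set_printoptions(precision=4,suppress=True)
o=get_obs();print(o['ee_pos'],o['wrist_force'],o['torque'],o['tcp_rot'])
E
```

```text
[ 0.6109 -0.0667  0.0745] [-7.9358 -0.513   8.0896] [-0.1514  1.526   0.2285] [179.9527  -0.0267 -84.4139]
```

Fence contact is at x≈0.611. The moment points to the leading corner touching first, so I'm trying a slight + turn.

Call:
{"api": "servo_tool", "payload": {
  "moves": [
    [0.05,0.005,0,0.003],
    [0.05,0.005,0,0.006],
    [0.05,0.005,0,0.006],
    [0.05,0.005,0,0.006]
  ]
}}

```text
time: 20.27
ee_pos: [0.6111, -0.0668, 0.0745]
tcp_rot: [179.9, -0.0, -84.1]
wrist_force: [-8.6, -2.1, 8.5]
opening: 0.0433
grasp_force: 63.3
```

```bash
python3 - <<'E'
from wh import *
np.set_printoptions(precision=4,suppress=True)
o=get_obs();print(o['ee_pos'],o['wrist_force'],o['torque'],o['tcp_rot'])
E
```

```text
[ 0.6111 -0.0668  0.0745] [-8.6171 -2.0956  8.4999] [-0.234   1.8972 -0.0278] [179.926   -0.0306 -84.1045]
```

Call:
{"api": "servo_tool", "payload": {
  "moves": [
    [-0.03,0.3,0.03,0],
    [-0.06,0.6,0.03,0],
    [-0.09,0.9,0.03,0],
    [-0.12,1.2,0.03,0],
    [-0.15,1.5,0.03,0],
    [-0.15,1.5,0.03,0],
    [-0.15,1.5,0.03,0]
  ]
}}

```text
time: 20.85
ee_pos: [0.6097, -0.0528, 0.0745]
tcp_rot: [179.9, -0.1, -84.1]
wrist_force: [-8.3, -6.7, 6.3]
opening: 0.0435
grasp_force: 63.0
```

Call:
{"api": "servo_tool", "payload": {
  "moves": [
    [-0.02,0.2,0,0],
    [-0.04,0.4,0,0],
    [-0.06,0.6,0,0],
    [-0.08,0.8,0,0],
    [-0.1,1.0,0,0],
    [-0.1,1.0,0,0],
    [-0.1,1.0,0,0]
  ]
}}

```text
time: 21.43
ee_pos: [0.6088, -0.0436, 0.0745]
tcp_rot: [179.9, -0.2, -84.2]
wrist_force: [-7.8, -10.3, 5.9]
opening: 0.044
grasp_force: 63.0
```

```bash
python3 - <<'E'
from wh import *
np.set_printoptions(precision=4,suppress=True)
o=get_obs();d=o['ee_pos']-B(0,0,0);print('borer',d@ex,d@ey,o['wrist_force'],o['torque'],o['tcp_rot'])
E
```

```text
borer 0.009940717493179332 -0.05735030322310687 [ -7.8219 -10.3297   5.9426] [-2.0388  1.4993  0.0845] [179.9128  -0.2229 -84.17  ]
```

Call:
{"api": "servo_tool", "payload": {
  "moves": [
    [-0.02,0.2,0,0],
    [-0.04,0.4,0,0],
    [-0.06,0.6,0,0],
    [-0.08,0.8,0,0],
    [-0.08,0.8,0,0],
    [-0.08,0.8,0,0]
  ]
}}

```text
time: 21.93
ee_pos: [0.608, -0.0363, 0.0745]
tcp_rot: [179.9, -0.3, -84.2]
wrist_force: [-8.0, -15.0, 6.2]
opening: 0.0436
grasp_force: 63.0
```

Call:
{"api": "servo_tool", "payload": {
  "moves": [
    [-0.01,0.1,0,0],
    [-0.02,0.2,0,0],
    [-0.03,0.3,0,0],
    [-0.03,0.3,0,0],
    [-0.03,0.3,0,0]
  ]
}}

```text
time: 22.35
ee_pos: [0.6077, -0.0338, 0.0745]
tcp_rot: [179.9, -0.3, -84.2]
wrist_force: [-6.7, -16.8, 6.6]
opening: 0.0438
grasp_force: 63.0
```

Call:
{"api": "servo_tool", "payload": {
  "moves": [
    [-0.01,0.1,0,0],
    [-0.02,0.2,0,0],
    [-0.02,0.2,0,0],
    [-0.02,0.2,0,0]
  ]
}}

```text
time: 22.68
ee_pos: [0.6076, -0.0319, 0.0746]
tcp_rot: [179.9, -0.4, -84.2]
wrist_force: [-7.3, -17.8, 5.8]
opening: 0.0435
grasp_force: 63.0
```

```bash
cat > st.py <<'E'
from wh import *
np.set_printoptions(precision=4,suppress=True)
o=get_obs();d=o['ee_pos']-B(0,0,0);print('borer',d@ex,d@ey,'F',o['wrist_force']@ex,o['wrist_force']@ey,o['wrist_force'][2],o['torque'],o['tcp_rot'])
E
python3 st.py
```

```text
borer 0.009874860301208915 -0.04561197166805758 F -8.98008635212045 -16.962145877424565 5.756618340055384 [-3.3761  1.4315  0.2623] [179.9085  -0.3601 -84.2175]
```

Call:
{"api": "servo_tool", "payload": {
  "moves": [
    [-0.01,0.1,0,0],
    [-0.01,0.1,0,0],
    [-0.01,0.1,0,0]
  ]
}}

```text
time: 22.93
ee_pos: [0.6075, -0.0313, 0.0745]
tcp_rot: [179.9, -0.4, -84.2]
wrist_force: [-7.5, -20.0, 5.7]
opening: 0.0437
grasp_force: 63.0
```

Call:
{"api": "servo_tool", "payload": {
  "moves": [
    [-0.01,0.1,0,0],
    [-0.01,0.1,0,0],
    [-0.01,0.1,0,0]
  ]
}}

```text
time: 23.18
ee_pos: [0.6075, -0.0313, 0.0746]
tcp_rot: [179.9, -0.5, -84.3]
wrist_force: [-6.3, -25.1, 6.0]
opening: 0.0436
grasp_force: 62.9
```

```bash
python3 st.py
```

```text
borer 0.00986622709753655 -0.044978291443697145 F -8.734911224806178 -24.413888129329823 5.960259003637664 [-4.8149  1.3704  0.3745] [179.9099  -0.5066 -84.2673]
```

The rail is home. It stopped at borer y = -45.0 mm as expected, the spring force rose by about 10 N over the travel, and the force then climbed steeply. I'm adding a small margin, then checking it holds steady.

Call:
{"api": "servo_tool", "payload": {
  "moves": [
    [0,0.05,0,0.002],
    [0,0.05,0,0.002],
    [0,0.05,0,0.002],
    [0,0.05,0,0.002],
    [0,0.05,0,0.002],
    [0,0.05,0,0.002],
    [0,0.05,0,0.002],
    [0,0.05,0,0.002]
  ]
}}

```text
time: 23.85
ee_pos: [0.6075, -0.0313, 0.0746]
tcp_rot: [179.9, -0.5, -84.2]
wrist_force: [-6.0, -27.1, 5.5]
opening: 0.0436
grasp_force: 62.9
```

```bash
python3 - <<'E'
import st
from band import *
A,v=band('s9.png');g=v.mean(1);m=(A>40)&(A<80);print(np.c_[A,g][m].astype(int).tolist())
# rail trailing end top edge check in side view
s=cv2.imread('pics/s9.png');hs=cv2.cvtColor(s,cv2.COLOR_BGR2HSV)
for x in(-.013,.0325):
  print('trail corner',proj('side',B(x,-.12,.092)),proj('side',B(x,-.12,.06)))
import st as _; o=get_obs();print(o['time'],o['wrist_force'],o['ee_pos'])
sub=hs[215:275,290:345];w=((sub[...,0]>10)&(sub[...,0]<25)&(sub[...,1]>50)&(sub[...,1]<135)&(sub[...,2]>90)).astype(np.uint8)
n,l,stt,c=cv2.connectedComponentsWithStats(w);print(stt.tolist())
E
```

```text
borer 0.009889096278817809 -0.044985248327947716 F -8.585070889390554 -26.363446919193013 5.459651661940688 [-5.2375  1.3704  0.1838] [179.9077  -0.5474 -84.1937]
[[42, 27], [44, 31], [46, 36], [48, 50], [50, 80], [52, 110], [54, 132], [56, 143], [58, 148], [60, 147], [62, 146], [64, 140], [66, 129], [68, 110], [70, 80], [72, 51], [74, 39], [76, 28], [78, 22]]
trail corner [316.0612 247.5237] [315.4394 254.1805]
trail corner [331.1834 244.6089] [330.3114 251.283 ]
23.9 [ -6.4878 -27.2686   5.6393] [ 0.6075 -0.0313  0.0746]
[[0, 0, 55, 60, 2723], [13, 0, 4, 3, 9], [19, 1, 22, 38, 528], [48, 27, 1, 1, 1], [52, 26, 1, 1, 1], [45, 28, 9, 26, 28], [42, 55, 1, 1, 1], [47, 54, 1, 1, 1], [31, 57, 3, 1, 3], [36, 56, 2, 1, 2], [27, 58, 3, 1, 3]]
```

The push is steady at about 27 N, the wheel is still at 60.1°, and the rail's trailing end is where it should be in the picture (bottom edge at row 254). Handing in.

```bash
python3 -c "
from workcell import *
print(job_done())"
```

```text
the job is handed in; nothing more can be done
None
```

The job is handed in, with no verdict returned: the white band is at the red pointer (about 60.1° measured against 60°), and the gripper still holds the rail flat on the table, against the fence and pressed on the stop with a steady push of about 27 N, at about 24 s of the 72 s allowed.

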